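Stand the parcel carton on edge for the label scanner and set the scan dial

TASK

Tip the flat carton up on the scan stand so that it stands upright on its long thin edge, its label face square against the two posts and looking at the scanner behind them. Then turn the scanner's dial so that its white pointer line is on the one long thick mark of the scale. Leave everything else on the bench where it is.

Things in the scene. Friction and masses are not known exactly. Their poses are not given: they have to be found in the camera images.
- stand: fixed grey block 120 (x) x 200 (y) x 70 mm high; origin at the centre of its underside on the bench; +x points to the scanner (to the robot's left, roughly world +y); the front face is at x = -60. Two steel posts, 12 mm square, rise 75 mm above its top at y = -55 and +55, their front faces at x = +40. Black scanner head at x = 142 to 198, 75 to 125 mm above the bench.
- carton: loose flat carton, 120 (x) x 160 (y) x 32 mm (z), 250 g, bar-code label on top. Origin: centre of the unlabelled face below. It lies on the stand, x roughly along the stand's x, underside 70 mm above the bench, one long edge just short of the posts, the other 26 to 52 mm out beyond the block's front, with free space below. Stood up, its origin is 130 mm above the bench and its x vertical.
- carton_label (a point): centre of the carton's label face, 32 mm above its origin along its z.
- dialbox: fixed scanner control box, 130 (x) x 120 (y) x 40 mm high, silver top, black dial in the middle; origin at the centre of its underside. The scale on its top has short thin marks every 25 degrees and one long thick mark (16 mm long) 100 degrees clockwise from the box's +y, seen from above. It stands left or right of the stand.
- dial_grip (a point): point on the dial's axis at the height to grip, 66 mm above the bench. The dial is a black disc, 60 mm across, 10 mm thick, with a grip bar on top: 12 mm thick, 54 mm long along this point's y, from 52 to 78 mm above the bench. A white line on one half of the bar is the pointer, along this point's +y.
- dial (a joint): angle of the dial in rad, clockwise from above; at 0 the pointer points along the box's +y; the long mark is at 1.745 (100 degrees). It turns stiffly from 0 to 3.5 and stays where it is left.
- dispenser: fixed label-roll dispenser, 130 x 90 x 90 mm high, on the other side of the stand from the control box; origin at the centre of its underside. Bystander.
- tape_roll: roll of brown packing tape lying flat, 104 mm across, 48 mm high; origin at the centre of its underside. Bystander.
- small_box: small cardboard box 100 x 75 x 60 mm high; origin at the centre of its underside. Bystander.
- cleaner: white bottle, 56 mm across, 150 mm high; origin at the centre of its underside. Bystander.
- mug: white mug, 80 mm across, 90 mm high, its handle at its +y; origin at the centre of its underside. Bystander.
- stapler: black and steel stapler, 120 x 30 x 37 mm high; origin at the centre of its underside. Bystander.
- marker: black marker, 130 x 18 x 14 mm, lying along its x; origin at the centre of its underside. Bystander.

How it is judged:
By the outcome, as a careful person would: the job done as asked, in the order asked, and still so for the second after the job is handed in, with the robot touching nothing.
It also fails if it takes over 56 s, if anything falls off the work surface, if the arm or the gripper's body presses on something with over 40 N, if the wrist force passes 120 N, or if a joint passes its speed limit or range.

ROBOT

A 6-joint arm with a two-finger parallel gripper is mounted at the origin on the work surface. World frame = base frame: x ahead of the robot, y to its left, z up, the work surface at z = 0. Lengths are in m, angles in rad, forces in N, time in s.
With the tool pointing down it reaches from about 0.275 to 0.75 m from the base axis. Payload 10.2 kg.
Tool frame: the origin (TCP) lies midway between the tips of the shut fingers; the grasp point (between the pads) lies 19 mm behind it (env.hold_point_z is the distance from the TCP to the grasp point, in m); z points along the fingers, y is the line along which they close (so a half turn about z gives the same grasp; the last joint's range is limited). The gripper opens to 85 mm and grips with 20 to 120 N. Pads are 22 mm wide; open, the fingers measure 114 mm over their backs; the gripper's body (76 mm by 85 mm) begins 54 mm behind the grasp point. The pads swing forward as they close: fully open they stand 13 mm farther back than shut.
Start: joints at [-0.223, 0.313, 1.498, -0, 1.331, -0.223], TCP at [0.525, -0, 0.198] pointing down, gripper open.
Joint ranges: [-2.94, 2.94], [-0.97, 2.17], [0.19, 2.56], [-1.23, 4.37], [0.02, 3.11], [-2.88, 2.88]. Speed limits (rad/s): [2.39, 2.39, 3.01, 3.14, 3.14, 3.14].

INTERFACE

Orientations are given as a unit quaternion [x, y, z, w].
In Python, from bench import env, kinematics, monitor, eyes, job gives the robot as it stands. The module is installed in compiled form; this text tells all that it offers. Calls block until the motion is done:
- env.reach(position, orientation): joint-space move of the TCP to a pose.
- env.movel(position, velocity=0.15, frame=None, guard=None): straight line of the TCP; frame=None keeps the orientation; velocity is the mean speed in m/s. With guard (N) it stops when the force on the tool has changed by that much, and returns True; else False.
- env.set_joints(angles): joint-space move.
- env.release() and env.close_gripper(effort=None): open the fingers fully, or close them until they stop; effort is the grip in N (None keeps the last).
- env.hold(seconds).
- kinematics.ik(position, orientation): joint angles nearest the present ones, or None.
- monitor.sense(): the state.
- eyes.grab_frame(name): name is "scene" or "side" or "wrist"; returns a dict with "frame" (480x640x3 uint8, red, green, blue), "mtx" (3x3 intrinsics, pixels), "view" (4x4, takes a point from world to camera coordinates). Camera axes: x right, y down, z forward; pixel columns grow to the right and rows downward; lengths in m; the calibration is good to about 2 mm. A picture is of the moment at which its call begins. There is no depth.
A pose or a line that the arm cannot do raises env.MotionError and nothing moves.
- job.hand_in(): hands the job in; it is judged then, once.
The state is a dict: "clock": time; "joints": joint angles; "qvel": joint speeds; "joint_efforts": joint torques, N m; "position": TCP position; "ee_rot": TCP orientation; "contact_force": force on the tool from outside, world axes, zero at the start; "ft_torque": the same for the moment, N m; "finger_gap": opening from 0.0 (shut) to 1.0 (fully open); "gripper_force": force on a finger pad.
Only numpy, scipy, OpenCV 4.12 (cv2) and the standard library are available. Lean on these libraries where they do the work, as an engineer would, in place of code of your own. Each camera call takes 0.05 s, during which the arm holds its last target. There are 200 camera calls.

## Working session

There is one attempt and no reset: what is moved stays moved. The work goes in short steps, each a Python script; the robot and the scene stay as the last script left them, time stands still between calls to the robot, and variables do not carry over. Pictures are saved under pics/ and viewed, at most 10 in all, crops included, and the job is handed in when it is done.

```bash
mkdir -p pics; python3 - <<'E'
from bench import env, monitor, eyes
import cv2,numpy as np
for n in ("scene","side"):
    f=eyes.grab_frame(n); cv2.imwrite(f"pics/{n}0.png",f["frame"][:,:,::-1])
    print(n,f["mtx"].tolist(),np.round(f["view"],4).tolist())
s=monitor.sense();print(s["clock"],s["position"],s["ee_rot"],env.hold_point_z)
E
```

```text
scene [[592.6309503917643, 0.0, 318.57286003117736], [0.0, 592.6309503917643, 242.90936400714872], [0.0, 0.0, 1.0]] [[0.3237, 0.9459, 0.0246, -0.1911], [0.5812, -0.1782, -0.794, -0.2346], [-0.7466, 0.2713, -0.6074, 1.9941], [0.0, 0.0, 0.0, 1.0]]
side [[484.4033771343266, 0.0, 319.65286812914417], [0.0, 484.4033771343266, 239.7176333908914], [0.0, 0.0, 1.0]] [[0.789, -0.6144, -0.0019, -0.4199], [-0.4583, -0.5864, -0.668, 0.3013], [0.4093, 0.5279, -0.7442, 1.0223], [0.0, 0.0, 0.0, 1.0]]
0.1 [5.24731369e-01 4.90155246e-05 1.97202411e-01] [ 7.07116924e-01  7.07096402e-01 -3.00079461e-04 -4.94203712e-04] 0.0187
```

View pics/scene0.png

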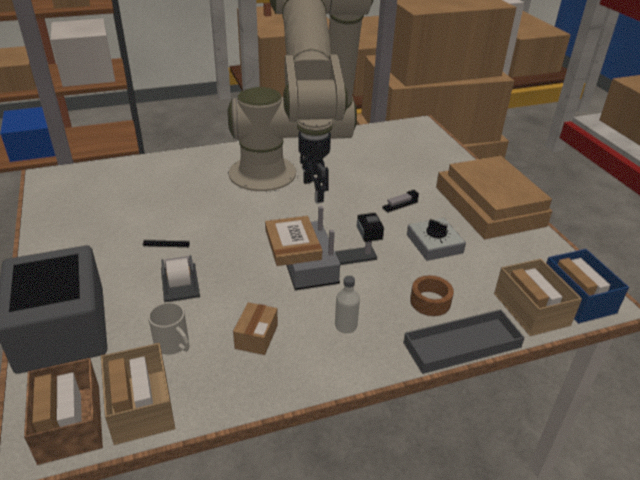

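View pics/side0.png

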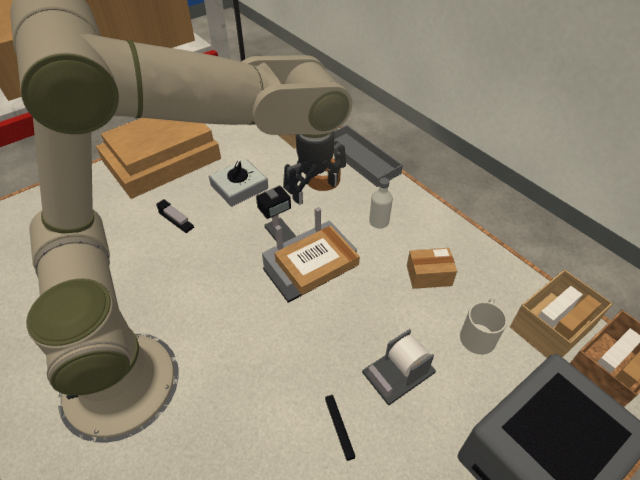

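The scene view shows the carton at about (293,238), with the posts at (320,220) and (331,243) and the dial at (437,230). The side view shows the carton at (315,257), posts at (279,236) and (318,218), and the dial at (238,175). Next I'll get rough positions, then wrist views from above.

```bash
cat > h.py <<'E'
from bench import env, kinematics, monitor, eyes, job
import cv2, numpy as np
from scipy.spatial.transform import Rotation as R
def down(yaw):  # tool z down, tool y at world angle yaw
    y=np.array([np.cos(yaw),np.sin(yaw),0]); z=np.array([0,0,-1.]); x=np.cross(y,z)
    return R.from_matrix(np.c_[x,y,z]).as_quat()
def ray(f,px,h):
    V=np.array(f["view"]); d=V[:3,:3].T@np.linalg.solve(f["mtx"],[px[0],px[1],1]); c=-V[:3,:3].T@V[:3,3]
    return c+d*(h-c[2])/d[2]
def proj(f,P):
    V=np.array(f["view"]); p=(V[:3,:3]@np.atleast_2d(P).T+V[:3,3:]); q=np.array(f["mtx"])@p; return (q[:2]/q[2]).T
def save(n,img): cv2.imwrite(f"pics/{n}.png",img[:,:,::-1])
E
python3 - <<'E'
from h import *
import pickle
f=eyes.grab_frame("side"); s=eyes.grab_frame("scene"); w=eyes.grab_frame("wrist")
pickle.dump((f,s,w),open("f0.pkl","wb"))
for p,h in [((315,257),.102),((279,236),.1),((318,218),.1),((238,175),.06)]: print(ray(f,p,h).round(3))
for p,h in [((293,233),.102),((437,228),.06)]: print(ray(s,p,h).round(3))
V=w["view"];print(w["mtx"],(-V[:3,:3].T@V[:3,3]).round(3),V[:3,:3].round(2))
a=cv2.resize(f["frame"][150:310,190:390],None,fx=3.5,fy=3.5,interpolation=3); save("sidecrop",a); save("wrist0",w["frame"])
E
```

```text
[ 0.482 -0.047  0.102]
[0.455 0.06  0.1  ]
[0.566 0.05  0.1  ]
[0.516 0.356 0.06 ]
[ 0.486 -0.038  0.102]
[0.528 0.372 0.06 ]
[[355.34742123   0.         318.4459516 ]
 [  0.         355.34742123 239.41447461]
 [  0.           0.           1.        ]] [0.524 0.081 0.373] [[ 1.    0.   -0.  ]
 [ 0.   -0.95  0.32]
 [-0.   -0.32 -0.95]]
```

View pics/wrist0.png

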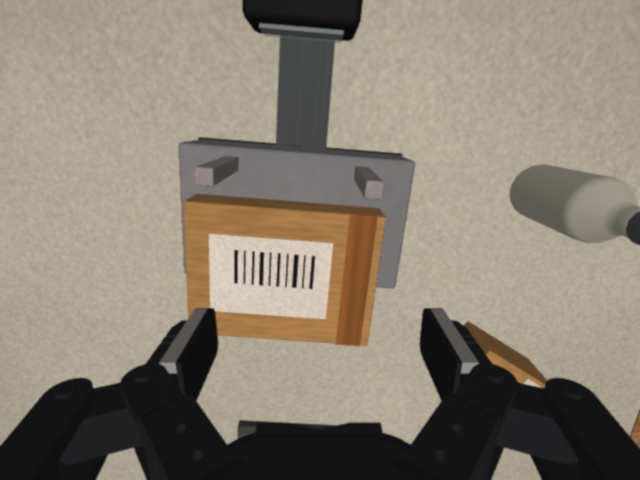

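The wrist view shows the stand's top corners near (180,143), (413,160) and (397,287). Post tops are near (205,176) and (373,188). The carton's label-face corners are near (187,205), (383,215), (369,345) and (189,335). I'll fit the stand and carton poses and overlay them to check.

```bash
cat >> h.py <<'E'
from scipy.optimize import least_squares
def T2(p,P):  # pose (x,y,yaw) applied to points
    P=np.atleast_2d(P); c,s=np.cos(p[2]),np.sin(p[2])
    return np.c_[p[0]+c*P[:,0]-s*P[:,1],p[1]+s*P[:,0]+c*P[:,1],P[:,2]]
def fit(f,P,px,p0):
    r=least_squares(lambda p:(proj(f,T2(p,P))-px).ravel(),p0); return r.x,np.abs(r.fun).max()
E
cat > fit1.py <<'E'
from h import *
import pickle
f=pickle.load(open("f0.pkl","rb"))[2]
S=np.array([[.06,.1,.07],[.06,-.1,.07],[-.06,-.1,.07],[.046,.055,.145],[.046,-.055,.145]])
Spx=np.array([[180,143],[413,160],[397,287],[205,176],[373,188]])
st,e1=fit(f,S,Spx,[.5,.02,np.pi/2])
C=np.array([[.06,.08,.102],[.06,-.08,.102],[-.06,-.08,.102],[-.06,.08,.102]])
ca,e2=fit(f,C,np.array([[187,205],[383,215],[369,345],[189,335]]),[.48,-.03,np.pi/2])
print(st,e1,ca,e2)
c,s=np.cos(st[2]),np.sin(st[2]); d=ca[:2]-st[:2]; print("carton in stand",[c*d[0]+s*d[1],-s*d[0]+c*d[1]],ca[2]-st[2])
k=3.2; x0,y0=165,125
im=cv2.resize(f["frame"][y0:y0+185,x0:x0+250],None,fx=k,fy=k,interpolation=3)
S4=np.array([[.06,.1,.07],[.06,-.1,.07],[-.06,-.1,.07],[-.06,.1,.07]])
pol=[T2(st,S4),T2(ca,C)]
for y in(.055,-.055): pol.append(T2(st,[[.04,y-.006,.145],[.04,y+.006,.145],[.052,y+.006,.145],[.052,y-.006,.145]]))
im=im.copy()
for p in pol: cv2.polylines(im,[np.int32((proj(f,p)-[x0,y0]+.5)*k)],True,(0,255,0),1)
save("ov1",im[:600])
E
python3 fit1.py
```

```text
[ 0.50226628 -0.00317245  1.50352313] 3.6917839525316083 [ 0.49376386 -0.04567071  1.50715866] 4.757148510351328
carton in stand [np.float64(-0.042973675793266754), np.float64(0.005626345825309951)] 0.0036355313007245815
```

View pics/ov1.png

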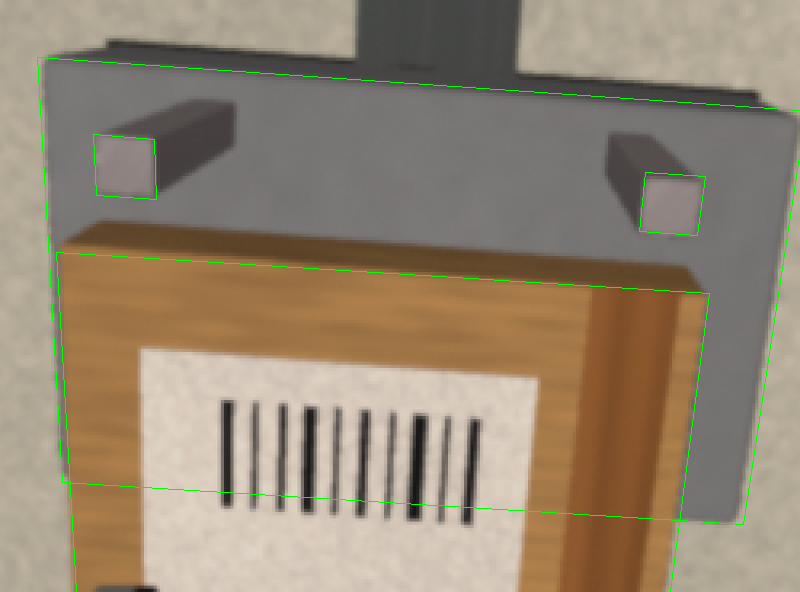

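The overlay fits to about 1–2 px: the carton overhangs roughly 43 mm and sits about 6 mm off-centre. A horizontal pinch on the front edge may bring the wrist close to the dispenser, so I'll check the dispenser position, wrist length and IK.

```bash
cat > fit2.py <<'E'
from h import *
import pickle
fs,sc,f=pickle.load(open("f0.pkl","rb"))
cv=lambda a: np.array([165,125])+np.array(a)/3.2-.5
S=np.array([[.06,.1,.07],[.06,-.1,.07],[-.06,-.1,.07],[.046,.055,.145],[.046,-.055,.145]])
st,e1=fit(f,S,cv([[44,59],[798,116],[740,523],[125,167],[673,206]]),[.5,.02,np.pi/2])
C=np.array([[.06,.08,.102],[.06,-.08,.102],[-.06,-.08,.102]])
ca,e2=fit(f,C,np.vstack([cv([[62,247],[706,291]]),[369,345]]),[.48,-.03,np.pi/2])
c,s=np.cos(st[2]),np.sin(st[2]); d=ca[:2]-st[:2]; cs=np.array([c*d[0]+s*d[1],-s*d[0]+c*d[1]])
np.savez("poses.npz",st=st,ca=ca,cs=cs)
E
cat > a.py <<'E'
from fit2 import *
print(st,e1,ca,e2,cs,ca[2]-st[2])
print("disp base corners", [ray(fs,p,0).round(3) for p in [(363,370),(388,400),(434,372)]], ray(fs,(400,333),.09).round(3), "marker",ray(fs,(330,400),0).round(3),ray(fs,(350,455),0).round(3),"small",ray(fs,(430,270),.03).round(3),"mug",ray(fs,(483,330),.04).round(3))
for z in np.arange(.3,.6,.05): print(z.round(2),proj(sc,[.525,0,z]).round(0),proj(fs,[.525,0,z]).round(0))
u=np.array([np.cos(st[2]),np.sin(st[2]),0]); v=np.array([-u[1],u[0],0])
for sg in (1,-1):
  for psi in (0,20,30,40,50):
    for tag,dist in (("app",.05),("grasp",0)):
      a=np.radians(psi); z=u*np.cos(a)-v*np.sin(a); y=np.array([0,0,sg*1.]); x=np.cross(y,z)
      M=np.c_[x,y,z]; edge=np.r_[ca[:2],.086]-u*.06
      p=edge+u*.034-z*dist
      q=kinematics.ik(p,R.from_matrix(M).as_quat())
      print(sg,psi,tag,None if q is None else np.round(q,2))
    Mu=R.from_rotvec(-v*np.pi/2).as_matrix()
    for r in (Mu,Mu.T):
      if (r@-u)[2]>.5: M2=r@M
    q=kinematics.ik(np.r_[st[:2],0]+u*.024+[0,0,.157],R.from_matrix(M2).as_quat()); print("   up",M2[:,2].round(2),None if q is None else np.round(q,2))
E
python3 a.py
```

```text
[ 0.50193672 -0.00352068  1.49955385] 2.5318935619454805 [ 0.49364544 -0.04472029  1.5015716 ] 1.5314373843574174 [-0.04168529  0.00533756] 0.0020177513116270696
disp base corners [array([ 0.422, -0.293,  0.   ]), array([ 0.418, -0.375,  0.   ]), array([ 0.539, -0.39 ,  0.   ])] [ 0.502 -0.309  0.09 ] marker [ 0.324 -0.302  0.   ] [ 0.286 -0.41   0.   ] small [ 0.715 -0.205  0.03 ] mug [ 0.676 -0.397  0.04 ]
0.3 [[313. 173.]] [[317. 173.]]
0.35 [[313. 154.]] [[317. 154.]]
0.4 [[314. 135.]] [[316. 133.]]
0.45 [[314. 115.]] [[316. 111.]]
0.5 [[315.  94.]] [[316.  87.]]
0.55 [[315.  72.]] [[316.  60.]]
1 0 app [-0.91  1.06  1.38  0.87  2.07 -2.63]
1 0 grasp [-0.85  1.03  1.48  0.9   2.   -2.66]
   up [ 0.  0. -1.] [-0.19  0.3   1.62  0.    1.22 -1.69]
1 20 app [-1.05  0.95  1.71  1.    1.85 -2.74]
1 20 grasp [-0.96  0.93  1.76  1.07  1.79 -2.76]
   up [ 0.34 -0.02 -0.94] [-0.22  0.11  1.91  0.07  0.77 -1.77]
1 30 app [-1.11  0.91  1.88  1.08  1.75 -2.83]
1 30 grasp [-1.01  0.9   1.91  1.17  1.7  -2.83]
   up [ 0.5  -0.04 -0.87] [-0.24  0.04  2.06  0.17  0.54 -1.86]
1 40 app None
1 40 gr
[... 268 characters left out ...]
 [ 0.  0. -1.] [-0.19  0.3   1.62  0.    1.22  1.45]
-1 20 app [-1.05  0.95  1.71  1.    1.85  0.4 ]
-1 20 grasp [-0.96  0.93  1.76  1.07  1.79  0.39]
   up [ 0.34 -0.02 -0.94] [-0.22  0.11  1.91  0.07  0.77  1.38]
-1 30 app [-1.11  0.91  1.88  1.08  1.75  0.31]
-1 30 grasp [-1.01  0.9   1.91  1.17  1.7   0.31]
   up [ 0.5  -0.04 -0.87] [-0.24  0.04  2.06  0.17  0.54  1.28]
-1 40 app [-1.18  0.88  2.04  1.17  1.66  0.21]
-1 40 grasp [-1.06  0.88  2.05  1.29  1.63  0.21]
   up [ 0.64 -0.05 -0.77] [-0.27 -0.01  2.2   0.45  0.29  0.99]
-1 50 app [-1.23  0.87  2.2   1.28  1.59  0.07]
-1 50 grasp [-1.09  0.87  2.18  1.43  1.58  0.09]
   up [ 0.76 -0.05 -0.64] [-0.29 -0.01  2.33  1.76  0.17 -0.33]
```

Stand and carton are located and the dispenser corner is near (0.42,-0.29). I'll pinch the front edge with the tool horizontal, yawed 30° toward the base so it clears the dispenser. Then lift, tip in the air, set down and press to the posts.

```bash
cat > g.py <<'E'
from h import *
D=np.load("poses.npz"); st,ca,cs=D["st"],D["ca"],D["cs"]
u=np.array([np.cos(st[2]),np.sin(st[2]),0]); v=np.array([-u[1],u[0],0]); Z=np.array([0,0,1.])
a=np.radians(30); z0=u*np.cos(a)-v*np.sin(a); y0=-Z; M0=np.c_[np.cross(y0,z0),y0,z0]
def tool(x,y,z,phi):   # carton centre in stand coords, tip angle -> TCP pose
    r=R.from_rotvec(v*np.radians(phi)).as_matrix()
    return np.r_[st[:2],0]+u*x+v*y+Z*z+r@(u*-.029+v*-.010), R.from_matrix(r@M0).as_quat()
def rep(t=""):
    s=monitor.sense(); print(t,"t",round(s["clock"],2),s["position"].round(4),"F",np.round(s["contact_force"],1),"gap",round(float(s["finger_gap"]),3),"grip",np.round(s["gripper_force"],1))
E
python3 - <<'E'
from g import *
p,q=tool(cs[0],cs[1],.086,0)
pre=p-z0*.07
env.reach(pre+Z*.13,q); rep("above")
env.movel(pre,.15); rep("pre")
print(env.movel(p,.1,guard=12)); rep("at")
save("grasp",eyes.grab_frame("side")["frame"][100:440,150:560])
E
```

```text
above t 1.36 [ 0.4625 -0.1316  0.216 ] F [-0.4  0.4  0. ] gap 1.002 grip 0.0
pre t 2.38 [ 0.4625 -0.1323  0.0865] F [-0.3  0.4  0.2] gap 1.003 grip 0.0
False
at t 3.23 [ 0.5015 -0.0747  0.086 ] F [-0.   0.7 -0.7] gap 1.004 grip 0.0
```

View pics/grasp.png

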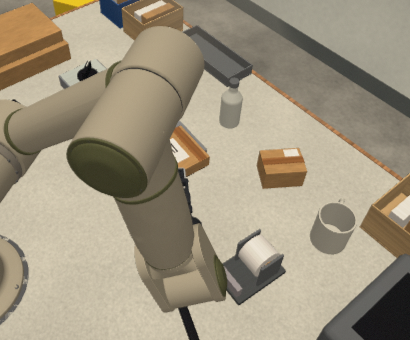

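The crop shows the gripper at the carton's front edge at about (185,180), with the wrist clear beside the dispenser and no contact force. Now grip, lift and tip.

```bash
python3 - <<'E'
from g import *
env.close_gripper(50); rep("grip")
def go(x,y,z,phi,vel,guard=None):
    p,q=tool(x,y,z,phi); h=env.movel(p,vel,frame=q,guard=guard); rep(f"{(x,y,z,phi)} {h}"); return h
go(cs[0],cs[1],.100,0,.06)
go(-.045,cs[1],.165,0,.1)
for ph in (30,60,90): go(-.035,cs[1]*(1-ph/90),.165,ph,.015)
s=eyes.grab_frame("scene")["frame"]; w=eyes.grab_frame("wrist")["frame"]
save("up",np.hstack([cv2.resize(s[170:320,230:430],(400,300)),cv2.resize(w,(400,300))]))
E
```

```text
grip t 3.87 [ 0.5016 -0.0745  0.0861] F [-1.1 -0.4  0.7] gap 0.334 grip 49.0
(np.float64(-0.041685293087992285), np.float64(0.005337563554521292), 0.1, 0) False t 4.25 [ 0.5016 -0.0743  0.1002] F [ 0.4 -0.5 -2.3] gap 0.328 grip 49.2
(-0.045, np.float64(0.005337563554521292), 0.165, 0) False t 5.05 [ 0.5012 -0.0775  0.1646] F [-0.4 -0.5 -1.5] gap 0.335 grip 49.2
(-0.035, np.float64(0.003558375703014195), 0.165, 30) False t 6.54 [ 0.504  -0.064   0.1792] F [-0.3  0.8 -2.1] gap 0.333 grip 49.3
(-0.035, np.float64(0.0017791878515070975), 0.165, 60) False t 7.7 [ 0.5065 -0.0536  0.1898] F [-0.3 -0.  -2. ] gap 0.328 grip 49.3
(-0.035, np.float64(0.0), 0.165, 90) False t 8.86 [ 0.5094 -0.0392  0.1939] F [ 0.7 -0.2 -2.7] gap 0.331 grip 49.4
```

View pics/up.png

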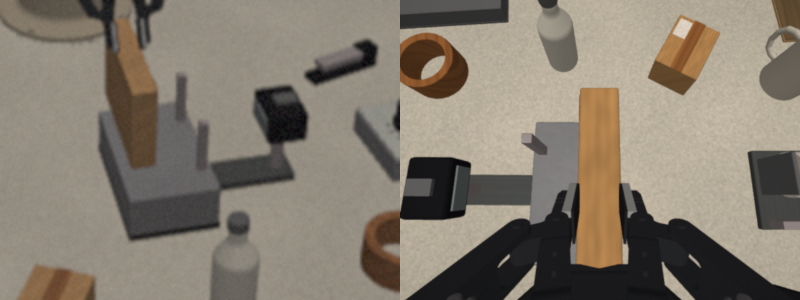

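The carton is held upright in front of both posts (scene crop at about (130,90); in the wrist half it stands square to the stand). Now place it.

```bash
python3 - <<'E'
from g import *
def go(x,y,z,phi,vel,guard=None):
    p,q=tool(x,y,z,phi); h=env.movel(p,vel,frame=q,guard=guard); s=monitor.sense()["position"]-np.r_[st[:2],0]; rep(f"{(x,y,z,phi)} {h}")
    print("  centre est x",round(float(s@u-(p-np.r_[st[:2],0])@u+x),4),"z",round(float(s[2]-p[2]+z),4)); return h
go(.012,0,.165,90,.08)
go(.012,0,.136,90,.06)
go(.012,0,.126,90,.015,guard=8)
s=monitor.sense()["position"]; env.movel(s+Z*.0005,.01)
zc=s[2]-tool(0,0,0,90)[0][2]
go(.034,0,zc,90,.015,guard=8)
env.release(); rep("rel")
p=monitor.sense()["position"]; zt=R.from_quat(monitor.sense()["ee_rot"]).as_matrix()[:,2]
env.movel(p-zt*.09,.12); rep("back")
f=eyes.grab_frame("side")["frame"]; w=eyes.grab_frame("wrist")
import pickle; pickle.dump(w,open("w1.pkl","wb"))
save("placed",np.hstack([cv2.resize(f[150:300,210:390],(390,325)),cv2.resize(w["frame"],(410,325))]))
E
```

```text
(0.012, 0, 0.165, 90) False t 9.69 [0.5128 0.0075 0.194 ] F [ 0.4  0.1 -2.5] gap 0.33 grip 49.4
  centre est x 0.0117 z 0.165
(0.012, 0, 0.136, 90) False t 10.32 [0.5129 0.0076 0.1652] F [ 1.3 -0.8 -2.7] gap 0.332 grip 49.5
  centre est x 0.0119 z 0.1362
(0.012, 0, 0.126, 90) True t 10.75 [0.5131 0.0076 0.1608] F [-1.3 -0.5  3.7] gap 0.334 grip 52.0
  centre est x 0.0119 z 0.1318
(0.034, 0, np.float64(0.13177679635228476), 90) True t 12.03 [0.5139 0.0217 0.1611] F [-1.2 -2.5  2. ] gap 0.326 grip 51.3
  centre est x 0.026 z 0.1321
rel t 12.62 [0.5133 0.0218 0.1601] F [ 1.   0.8 -0.9] gap 1.001 grip 0.0
back t 13.52 [0.4685 0.0251 0.2376] F [-0.3  0.7 -0.3] gap 1.002 grip 0.0
```

View pics/placed.png

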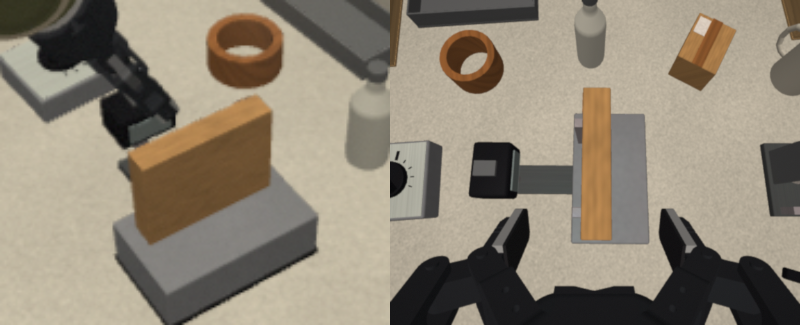

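The side crop shows the carton standing on its long edge, label side toward the posts. In the wrist crop (roughly (597,165)) it looks square. I'll nudge it once at the centre with shut fingers so it sits flush, then look at the dial.

```bash
python3 - <<'E'
from g import *
o=np.r_[st[:2],0]; q=down(st[2]+np.pi)
env.reach(o-u*.06+Z*.26,q); env.close_gripper(30)
env.movel(o-u*.06+Z*.137,.2); rep("down")
print(env.movel(o-u*.022+Z*.137,.08,guard=6))
h=env.movel(o+u*.02+Z*.137,.02,guard=5); rep(h); print("tip x",(monitor.sense()["position"]-o)@u)
env.movel(o-u*.06+Z*.137,.1); env.movel(o-u*.06+Z*.27,.2); env.release()
env.reach([.52,.26,.29],down(0)); rep("dialview")
w=eyes.grab_frame("wrist")
import pickle; pickle.dump(w,open("w2.pkl","wb")); save("dial",w["frame"])
E
```

```text
down t 15.84 [ 0.4983 -0.0636  0.138 ] F [ 0.9 -0.2 -0.1] gap 0.0 grip 0.0
False
True t 17.56 [ 0.5018 -0.0068  0.137 ] F [-1.1 -1.3 -0.3] gap -0.003 grip 0.6
tip x -0.0032702390626308925
dialview t 21.11 [0.5203 0.2592 0.2899] F [ 0.4  0.6 -0.2] gap 1.001 grip 0.0
```

View pics/dial.png

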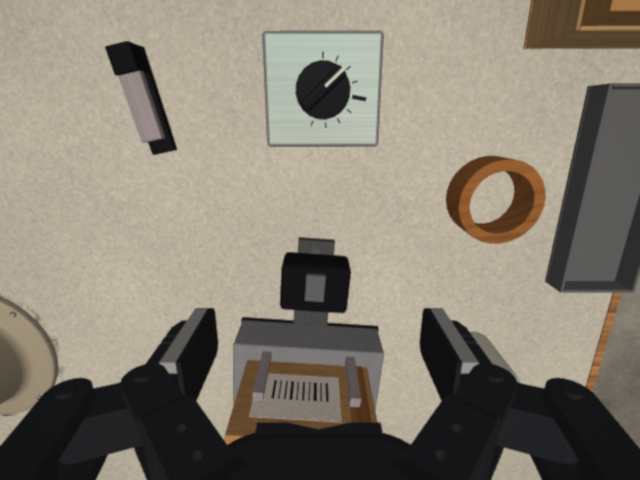

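The dial box corners are at about (264,33), (382,33), (379,145) and (268,145). The long mark is at (359,98) and the pointer runs from (325,86) to (348,66). I'll fit the box and overlay it on an enlarged crop.

```bash
cat > dl.py <<'E'
from g import *
import pickle,sys
def dialfit(f,B4,mark,ptr,name=None):
    B=np.array([[-.065,.06,.04],[.065,.06,.04],[.065,-.06,.04],[-.065,-.06,.04]])
    b,e=fit(f,B,np.array(B4),[.52,.36,0])
    A=lambda p,h:np.arctan2(*(ray(f,p,h)[:2]-b[:2])[::-1])
    q0,q1=ray(f,ptr[0],.078),ray(f,ptr[1],.078)
    print("box",b.round(4),"err",round(e,2),"mark ang: box",np.degrees(b[2]-np.radians(10)).round(2),"seen",np.degrees(A(mark,.04)).round(2))
    print("ptr dir",np.degrees(np.arctan2(*(q1-q0)[1::-1])).round(2),"via centre",np.degrees(A(ptr[1],.078)).round(2))
    return b
def overlay(f,b,ang,name,x0,y0,w,h,k):
    im=cv2.resize(f["frame"][y0:y0+h,x0:x0+w],None,fx=k,fy=k,interpolation=3).copy()
    d=np.array([np.cos(ang),np.sin(ang),0]); m=np.radians(-10)+b[2]; dm=np.array([np.cos(m),np.sin(m),0]); c=np.r_[b[:2],0]
    B=T2(b,[[-.065,.06,.04],[.065,.06,.04],[.065,-.06,.04],[-.065,-.06,.04]])
    for L,cl in ((B,(255,0,0)),([c+Z*.078,c+Z*.078+d*.027],(0,160,0)),([c+Z*.04+dm*.03,c+Z*.04+dm*.06],(0,0,255))):
        cv2.polylines(im,[np.int32((proj(f,np.array(L))-[x0,y0]+.5)*k)],len(L)==4,cl,1)
    save(name,im)
E
python3 - <<'E'
from dl import *
f=pickle.load(open("w2.pkl","rb"))
b=dialfit(f,[[264,32.5],[382.5,32.5],[379,145],[268,145]],(359,98),((325,86),(348,66)))
overlay(f,b,np.radians(41),"dov",255,22,140,130,4.6)
E
```

```text
box [5.250e-01 3.697e-01 5.000e-04] err 2.72 mark ang: box -9.97 seen -9.17
ptr dir 38.7 via centre 41.3
```

View pics/dov.png

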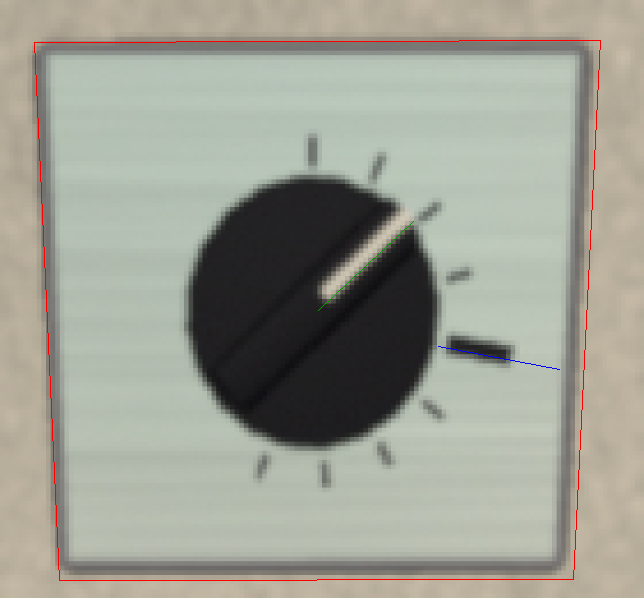

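The overlay is 1–2 px low and right. Refining with crop corners (38,42), (593,42), (568,574), (58,574), mark centre (479,350), and pointer (323,295) to (405,212).

```bash
python3 - <<'E'
from dl import *
f=pickle.load(open("w2.pkl","rb"))
c=lambda a:np.array([255,22])+np.array(a)/4.6-.5
b=dialfit(f,c([[38,42],[593,42],[568,574],[58,574]]),c((479,350)),c([(323,295),(405,212)]))
# independent centre: disc ellipse centre at z=.05, and mark direction
print("disc",ray(f,c((313,312)),.05).round(4),"bar ends mid",ray(f,c((316,307)),.078).round(4))
a0,a1=ray(f,c((447,345)),.04),ray(f,c((511,354)),.04); print("mark dir",np.degrees(np.arctan2(*(a1-a0)[1::-1])))
np.save("b.npy",b)
for yaw in (-50,130): 
  for t in (0,-50):
    q=kinematics.ik([b[0],b[1],.056],down(np.radians(yaw+t))); print(yaw,t,None if q is None else np.round(q,2))
E
```

```text
box [ 0.5244  0.3702 -0.0028] err 1.27 mark ang: box -10.16 seen -9.2
ptr dir 43.01 via centre 44.96
disc [0.524  0.3715 0.05  ] bar ends mid [0.5244 0.3704 0.078 ]
mark dir -7.549278586815043
-50 0 [ 0.43  0.7   1.28 -0.    1.16  1.31]
-50 -50 [ 0.43  0.7   1.28 -0.    1.16  2.18]
130 0 [ 0.43  0.7   1.28 -0.    1.16 -1.84]
130 -50 [ 0.43  0.7   1.28 -0.    1.16 -0.96]
```

```bash
python3 - <<'E'
from dl import *
b=np.load("b.npy"); c=np.array([.5242,.3707,0])
q0,q1=down(np.radians(133.5)),down(np.radians(79.9))
env.reach(c+Z*.17,q0); rep("above")
h=env.movel(c+Z*.056,.12,guard=15); rep(h)
env.close_gripper(80); rep("grip"); print("torque",monitor.sense()["ft_torque"])
j=kinematics.ik(monitor.sense()["position"],q1); print(np.round(j-monitor.sense()["joints"],3))
env.set_joints(j); rep("turned"); env.hold(.3)
R1=R.from_quat(monitor.sense()["ee_rot"]).as_matrix(); print("yaw",np.degrees(np.arctan2(R1[1,1],R1[0,1])),monitor.sense()["ft_torque"])
env.release(); rep("open")
env.movel(c+Z*.17,.15)
env.reach([.52,.29,.25],down(0)); rep("view")
w=eyes.grab_frame("wrist"); pickle.dump(w,open("w3.pkl","wb"))
c0=proj(w,c+Z*.05)[0]; print(c0)
x0,y0=[int(t) for t in c0-[65,60]]; y0=max(y0,0); print(x0,y0)
overlay(w,np.r_[c[:2],0],np.radians(-10.1),"dov2",x0,y0,130,120,4.9)
E
```

```text
above t 23.02 [0.5244 0.3704 0.1702] F [0.4 0.2 0.2] gap 1.0 grip 0.0
False t 24.12 [0.5246 0.3709 0.0569] F [-0.6 -0.1 -0.3] gap 0.998 grip 0.0
grip t 24.89 [0.5242 0.3707 0.056 ] F [ 0.3 -0.3 -0.1] gap 0.005 grip 0.0
torque [ 0.02022633 -0.04716231 -0.0483054 ]
[-0.    -0.     0.     0.    -0.     0.936]
turned t 25.78 [0.5242 0.3707 0.056 ] F [ 0.1 -0.7  0.2] gap 0.002 grip 0.0
yaw 79.92346364477241 [-0.03004069  0.01098437 -0.04441822]
open t 26.87 [0.5242 0.3707 0.056 ] F [0.3 0.1 0.4] gap 1.002 grip 0.0
view t 28.94 [0.5198 0.2901 0.2493] F [ 0.  -0.3  0.5] gap 1.001 grip 0.0
[324.0317949 120.3690755]
259 60
```

View pics/dov2.png

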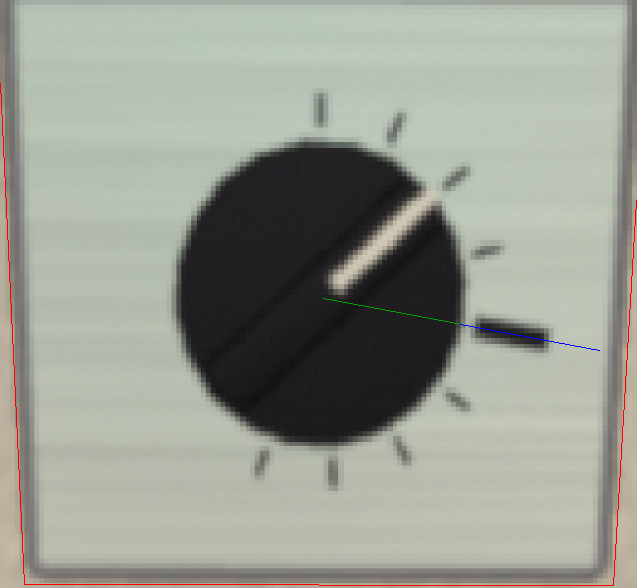

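In crop dov2 the pointer still runs from (338,283) to (432,195), and the long mark is at (512,333). The fingers shut to gap 0, so they missed the bar and the dial hasn't turned. I've used all 10 pictures, so the rest is numeric. First I'll triangulate the dial across cameras, using the dark blob as the feature.

```bash
python3 - <<'E'
from dl import *
fs,sc,_=pickle.load(open("f0.pkl","rb")); w2=pickle.load(open("w2.pkl","rb")); w3=pickle.load(open("w3.pkl","rb"))
obs=[]
for n,f,g in (("side",fs,(238,175)),("scene",sc,(437,229)),("w2",w2,(323,89)),("w3",w3,(324,120))):
    r=28 if n[0]=="w" else 16
    x0,y0=g[0]-r,g[1]-r; a=f["frame"][y0:y0+2*r,x0:x0+2*r].max(2)
    m=(a<60).astype(np.uint8); k,l,s,c=cv2.connectedComponentsWithStats(m); i=1+s[1:,4].argmax()
    bb=s[i]; cen=np.array([x0+bb[0]+(bb[2]-1)/2,y0+bb[1]+(bb[3]-1)/2]); print(n,"bbox",x0+bb[0],y0+bb[1],bb[2:],"c",(c[i]+[x0,y0]).round(1),"bboxc",cen)
    obs.append((f,c[i]+[x0,y0]))
for sel in ([0,1,2,3],[0,1],[2,3],[1,2,3],[0,2,3]):
    r=least_squares(lambda P:np.concatenate([(proj(obs[i][0],P)[0]-obs[i][1]) for i in sel]),[.52,.37,.05]); print(sel,r.x.round(4),np.abs(r.fun).max().round(2))
s=monitor.sense()
for f,n in ((w2,"w2"),(w3,"w3")):
    V=f["view"]; print(n,"cam",(-V[:3,:3].T@V[:3,3]).round(4))
E
```

```text
side bbox 228 162 [ 20  21 253] c [237.3 174.2] bboxc [237.5 172. ]
scene bbox 427 220 [ 20  18 267] c [436.3 229.4] bboxc [436.5 228.5]
w2 bbox 297 61 [  52   56 2237] c [321.9  89.7] bboxc [322.5  88.5]
w3 bbox 296 92 [  56   56 2493] c [323.  120.1] bboxc [323.5 119.5]
[0, 1, 2, 3] [0.5231 0.3711 0.0513] 0.67
[0, 1] [0.5216 0.3735 0.0497] 0.34
[2, 3] [0.5232 0.371  0.0526] 0.1
[1, 2, 3] [0.5233 0.371  0.0527] 0.6
[0, 2, 3] [0.5231 0.3711 0.0497] 0.67
w2 cam [0.5198 0.3399 0.466 ]
w3 cam [0.5193 0.3708 0.4254]
```

The dial really is where I aimed, so I gripped too high. Retrying with the grasp point nearer the stated 66 mm and checking that the bar is held before turning.

```bash
python3 - <<'E'
from dl import *
c=np.array([.5235,.3709,0]); q0,q1=down(np.radians(133.5)),down(np.radians(79.9))
env.reach(c+Z*.11,q0)
ok=False
for z in (.050,.047):
    h=env.movel(c+Z*z,.08,guard=10); rep(h)
    if h: break
    env.close_gripper(60); rep("grip")
    if monitor.sense()["gripper_force"]>10: ok=True; break
    env.release()
if ok:
    j=kinematics.ik(monitor.sense()["position"],q1); env.set_joints(j); rep("turned"); print(monitor.sense()["ft_torque"])
E
```

```text
False t 31.8 [0.5238 0.3711 0.0505] F [ 0.5  0.8 -0.3] gap 1.001 grip 0.0
grip t 32.57 [0.5235 0.3709 0.05  ] F [-0.6 -0.1  0.1] gap -0.002 grip 0.0
False t 33.6 [0.5233 0.3708 0.0466] F [ 1.1 -0.4  0.7] gap 1.0 grip 0.0
grip t 34.37 [0.5235 0.3709 0.047 ] F [1.  0.4 1. ] gap 0.0 grip 0.0
```

Still no contact at all, which shouldn't be possible if the fingers straddle the bar. I'll measure from image data where the fingertips and the white pointer actually are now.

```bash
python3 - <<'E'
from dl import *
s=monitor.sense(); print(s["position"].round(4),R.from_quat(s["ee_rot"]).as_matrix().round(2).tolist(),s["joints"].round(3))
fr={n:eyes.grab_frame(n) for n in("side","scene","wrist")}; pickle.dump(fr,open("f4.pkl","wb"))
f0=pickle.load(open("f0.pkl","rb"))
c=np.array([.5235,.3709,0])
for n,o in (("side",f0[0]),("scene",f0[1])):
    f=fr[n]; g=proj(f,c+Z*.05)[0].astype(int); d=np.abs(f["frame"].astype(int)-o["frame"]).max(2)
    r=22; x0,y0=g-r; print(n,"dial px",g,"tcp px",proj(f,s["position"])[0].round(1))
    a=f["frame"][y0:y0+2*r,x0:x0+2*r].max(2); 
    for row in a[::2]//26: print("".join("%d"%t for t in row))
E
```

```text
[0.5235 0.3709 0.047 ] [[-0.73, -0.69, -0.0], [-0.69, 0.73, 0.0], [0.0, 0.0, -1.0]] [ 0.434  0.706  1.289  0.     1.146 -1.896]
side dial px [238 173] tcp px [238.3 174.7]
11007777777777777777777777764110111111111026
31003777777777777777777777777752111111010067
32001677777777777777777777777775321111577777
32100577777777777777777777777776332111477777
33100577777777777777777777777776332111277777
54214777777777777777646447777777433100677777
77667777777777777776373006777777433215777777
77777777777776777762641005777777744456777777
77777777776677777621000003577777777777667777
77777777777777532100000000012446777777776677
67777777777742110000000001101014775434777776
77777777777410000000000000010002556667777777
77777777777300110000000000000000666777777777
77777777777410010000000011010004776777777777
77777777667641001000000001000146546777777777
77776777777776410000000000336777777777777765
46677777777777776666666556776667777777655443
34566777777777777777777767777777776554433333
33345677777777777676777777777765544333333333
23333456777777777777777777655443333333333333
5333333456677777777777655443
[... 396 characters left out ...]
1001123555555555555555555
55555555555555532110111222344455555555555555
55555555555555531211112221012233344555555555
55555555555555421112122211001001123555455555
55555555555553200000001110100000024555555555
45555555555553101101001000000000123455555555
33455555554453100011101101100000113555555555
22344555555555320000110111011000124545555555
22223455555444554321110000000012344455555555
22222344555555554455443333223444455555555555
22222223455555555555554555434555455555555555
22222222334555555555555555543355555555555555
53222222223445555555555555555555555555544444
55422222222334555555555555554444443333332222
55553222222223455555444443333332222222222222
55555322222222233333222222222222222222222222
```

The fingertips in the side and wrist images sit about 25 mm farther back than the TCP figure implies, so the pads passed over the bar. I'll descend guarded in steps from the measured tip height until the bar is gripped.

```bash
python3 - <<'E'
from dl import *
c=np.array([.5235,.3709,0]); q1=down(np.radians(79.9))
ok=False
for z in (.034,.026):
    h=env.movel(c+Z*z,.06,guard=8); rep(h)
    if h: break
    env.close_gripper(60); rep("grip")
    if monitor.sense()["gripper_force"]>10: ok=True; break
    env.release()
print(ok)
E
```

```text
False t 35.67 [0.5232 0.3707 0.0333] F [-0.2  0.   0.9] gap 0.996 grip 0.0
grip t 36.34 [0.5237 0.3708 0.0343] F [-0.9 -1.7  2.2] gap 0.115 grip 59.5
True
```

Now the bar is held (gap 0.115, 59 N). Turn.

```bash
python3 - <<'E'
from dl import *
c=np.array([.5235,.3709,0])
env.close_gripper(90)
j=kinematics.ik(monitor.sense()["position"],down(np.radians(79.9))); env.set_joints(j); env.hold(.2); rep("turned"); print(monitor.sense()["ft_torque"].round(2))
env.release(); env.movel(c+Z*.15,.15)
env.reach([.52,.29,.25],down(0)); rep("view")
w=eyes.grab_frame("wrist"); pickle.dump(w,open("w5.pkl","wb"))
E
cat > meas.py <<'E'
from dl import *
def pointer(w):
    # warp to metric top views (0.25 mm/px) at pointer height and scale height
    c=np.array([.5235,.3709,0])
    def warp(h):
        n=480; k=.00025; P=np.array([[0,0],[n,0],[n,n],[0,n]],float)
        W=np.c_[c[0]+(P[:,0]-n/2)*k,c[1]-(P[:,1]-n/2)*k,np.full(4,h)]
        H=cv2.getPerspectiveTransform(np.float32(P),np.float32(proj(w,W))); return cv2.warpPerspective(w["frame"],H,(n,n),flags=cv2.INTER_LINEAR|cv2.WARP_INVERSE_MAP).min(2).astype(int)
    yy,xx=np.mgrid[:480,:480]; X=(xx-240)*.25; Y=-(yy-240)*.25; r=np.hypot(X,Y)
    def pca(m):
        k,l,s,ce=cv2.connectedComponentsWithStats(m.astype(np.uint8)); i=1+s[1:,4].argmax(); m=l==i
        p=np.c_[X[m],Y[m]]; mu=p.mean(0); e=np.linalg.svd(p-mu,full_matrices=False)[2][0]; e*=np.sign(e@mu)
        return m.sum(),mu.round(1),np.degrees(np.arctan2(e[1],e[0])).round(1),np.degrees(np.arctan2(mu[1],mu[0])).round(1)
    a=warp(.078); print("pointer: n,mean,dir,centre-ray",pca((a>120)&(r<25)))
    b=warp(.040); print("mark:",pca((b<90)&(r>33.5)&(r<55)))
    d=warp(.050); m=(d<70)&(r<34); print("disc centre",X[m].mean().round(1),Y[m].mean().round(1))
for n in ("w2.pkl","w3.pkl","w5.pkl"): print(n); pointer(pickle.load(open(n,"rb")))
E
python3 meas.py
```

```text
turned t 37.65 [0.5233 0.3721 0.0345] F [-1.   5.4  2.3] gap 0.103 grip 90.6
[ 0.9   0.21 -0.01]
view t 40.46 [0.5198 0.2901 0.2492] F [-0.2 -0.4 -0.2] gap 1.0 grip 0.0
w2.pkl
pointer: n,mean,dir,centre-ray (np.int64(1054), array([10.9,  9.3]), np.float64(41.8), np.float64(40.3))
mark: (np.int64(757), array([40.9, -7.2]), np.float64(-9.9), np.float64(-10.0))
disc centre -0.1 -0.7
w3.pkl
pointer: n,mean,dir,centre-ray (np.int64(1081), array([11. ,  9.3]), np.float64(42.0), np.float64(40.3))
mark: (np.int64(786), array([41.1, -7.3]), np.float64(-10.2), np.float64(-10.1))
disc centre -0.2 -0.6
w5.pkl
pointer: n,mean,dir,centre-ray (np.int64(1065), array([14.2, -2.6]), np.float64(-10.5), np.float64(-10.4))
mark: (np.int64(791), array([41. , -7.3]), np.float64(-10.3), np.float64(-10.1))
disc centre -0.4 0.1
```

The pointer is at -10.5° and the mark at -10.2°, so the dial is set. Last check is the carton: a silhouette fit of the standing carton in the side and scene cameras.

```bash
cat > chk.py <<'E'
from dl import *
import itertools
fr=[eyes.grab_frame(n) for n in("side","scene")]
ms=[]
for f in fr:
    g=proj(f,np.r_[st[:2],.13])[0].astype(int); hsv=cv2.cvtColor(f["frame"],cv2.COLOR_RGB2HSV)
    m=((hsv[...,1]>90)&(hsv[...,0]<25)&(hsv[...,2]>50)).astype(np.uint8); o=np.zeros_like(m); o[g[1]-60:g[1]+60,g[0]-65:g[0]+65]=1; ms.append(m&o)
def sc(x,y,yaw,lean,i):
    P=np.array(list(itertools.product((-.016,.016),(-.08,.08),(-.06,.06))))
    P=R.from_euler("zy",[yaw,lean]).apply(P)+[x,y,.13]
    h=cv2.convexHull(np.int32(np.round(proj(fr[i],T2(st,P))*16))); o=np.zeros_like(ms[i]); cv2.fillConvexPoly(o,h,1,shift=4)
    return (o&ms[i]).sum()/(o|ms[i]).sum()
best=max(((sum(sc(x,y,np.radians(w),np.radians(l),i) for i in (0,1))/2,x,y,w,l) for x in np.arange(.014,.034,.002) for y in (-.006,-.003,0,.003,.006) for w in (-6,-4,-2,0,2,4,6) for l in (-4,-2,0,2,4)))
print(best, [sc(.024,0,0,0,i).round(3) for i in(0,1)], monitor.sense()["clock"])
E
python3 chk.py
```

```text
(np.float64(0.8625461084264541), np.float64(0.026000000000000002), 0, -2, -2) [np.float64(0.797), np.float64(0.842)] 40.6083
```

The silhouette puts the carton upright at x≈25 mm, but ±2° yaw is too coarse. One wrist look from above will measure the top face's yaw.

```bash
python3 - <<'E'
from dl import *
env.reach([.505,-.10,.33],down(0)); w=eyes.grab_frame("wrist"); pickle.dump(w,open("w6.pkl","wb")); rep()
n=480;k=.0005;P=np.array([[0,0],[n,0],[n,n],[0,n]],float)
W=T2(st,np.c_[(P[:,0]-n/2)*k,-(P[:,1]-n/2)*k,np.full(4,.19)])
px=proj(w,W); print(proj(w,T2(st,[[.024,.08,.19],[.024,-.08,.19]])).round(0).tolist())
H=cv2.getPerspectiveTransform(np.float32(P),np.float32(px)); a=cv2.warpPerspective(w["frame"],H,(n,n),flags=cv2.INTER_LINEAR|cv2.WARP_INVERSE_MAP)
hsv=cv2.cvtColor(a,cv2.COLOR_RGB2HSV); V=hsv[...,2]; br=(hsv[...,1]>90)&(hsv[...,0]<25)
# extents along stand x (columns) for rows (stand y)
E=[]
for y in range(-70,71,20):
    r=int(n/2-y/ .5); c=np.where(br[r-2:r+3].all(0))[0]; c=c[(c>180)&(c<400)]
    v=V[r,c]; g=np.abs(np.diff(cv2.GaussianBlur(V[r-2:r+3].mean(0)[None].astype(np.float32),(5,1),0)[0])); e=[i for i in range(c.min()-4,c.max()+4) if g[i]>3 and g[i]==g[i-4:i+5].max()]
    E.append((y,(c.min()-240)*.5,(c.max()-240)*.5)); print(y,E[-1][1:],[(i-240)*.5 for i in e])
E=np.array(E); print("yaw from edges deg",[np.degrees(np.arctan(np.polyfit(E[:,0],E[:,i],1)[0])).round(2) for i in (1,2)])
E
```

```text
t 42.13 [ 0.5052 -0.0991  0.3298] F [ 0.3  1.3 -0.2] gap 1.001 grip 0.0
[[218.0, 62.0], [416.0, 77.0]]
-70 (np.float64(4.5), np.float64(37.0)) [5.5, 38.5]
-50 (np.float64(0.5), np.float64(36.5)) [-0.5, 5.5, 36.0]
-30 (np.float64(0.5), np.float64(37.0)) [-0.5, 5.5, 38.5]
-10 (np.float64(1.0), np.float64(37.0)) [0.0, 6.0, 38.0]
10 (np.float64(1.0), np.float64(37.0)) [0.0, 6.0, 37.0]
30 (np.float64(1.0), np.float64(37.0)) [0.0, 6.0]
50 (np.float64(1.5), np.float64(37.0)) [0.0, 6.0, 37.0]
70 (np.float64(5.0), np.float64(37.5)) [6.0, 39.0]
yaw from edges deg [np.float64(0.34), np.float64(0.2)]
```

The top face spans x = 5.5 to 38 mm with yaw within 0.3° of the stand, so it is square and flush with the posts at 40 mm (calibration is good to about 2 mm). Handing in.

```bash
python3 -c "
from bench import job; print(job.hand_in())"
```

```text
the job is handed in; nothing more can be done
None
```

The job is handed in at about 42 s: the carton stands on its long edge, label against both posts (within 0.3° of square), and the dial pointer is within about 0.5° of the long thick mark.

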